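Roll the tube stub up the feed gutter and bar it at the stop

ROBOT

A 6-joint arm with a two-finger parallel gripper is mounted at the origin on the work surface. World frame = base frame: x ahead of the robot, y to its left, z up, the work surface at z = 0. Lengths are in m, angles in rad, forces in N, time in s.
With the tool pointing down it reaches from about 0.35 to 0.975 m from the base axis. Payload 4.9 kg.
Tool frame: the origin (TCP) lies on the centre line of the jaws, within the pads' length; the fingertips stand 8 mm ahead of it and the grasp point (between the pads) lies 11 mm behind it; z points along the fingers, y is the direction in which the jaws open and shut (so a half turn about z gives the same grasp; the last joint's range is limited). The gripper opens to 85 mm and grips with 20 to 120 N. Pads are 22 mm wide; open, the fingers measure 114 mm over their backs; the gripper's body (76 mm by 85 mm) begins 54 mm behind the grasp point. The pads swing forward as they close: fully open they stand 13 mm farther back than shut.
Start: joints at [-1.334, 0.053, 1.613, -0, 1.476, -0.119], TCP at [0.218, -0.586, 0.239] pointing down, gripper open.
Joint ranges: [-3.01, 3.01], [-1.01, 2.22], [0.06, 2.58], [-1.02, 4.17], [0.09, 2.62], [-3.14, 3.14]. Speed limits (rad/s): [2.57, 2.57, 3.14, 3.14, 3.14, 3.14].

INTERFACE

Orientations are given as a rotation vector (axis times angle).
In Python, from station import get_obs, get_image, calibration, finish_job gives the robot as it stands. The module is installed in compiled form; this text tells all that it offers.
- The arm moves only by the shell command python3 -m jog 'ROWS' [FORCE]. ROWS is JSON, a list of rows, each a list of 7 numbers: the shift along the tool's x, y, z in cm, then the turn, a rotation vector about the tool's x, y, z in rad, then the closure in counts, from 0 (fully open) to 255 (shut). In form: [[dx, dy, dz, ax, ay, az, jaw], ...]. A call has 1 to 8 rows; each row is the pose to reach, as a shift and turn from the pose measured when the call began, along the tool's axes at that moment; what a row does not reach only later rows make up. A row lasts 1/12 s, in which the tool goes at most 41.7 mm and 7.16 degrees, less where a joint would pass 70% of its speed; a pose out of reach is approached as far as the arm can. A call with a gripper value outside its range is refused whole. The fingers move at their own pace and stop on an object; FORCE is the grip in N (left out, the last holds). Time passes only in rows, so rows that repeat a pose let the fingers close. It gives the time, the measured TCP pose, the force and the opening at its end, in the units of the state.
- get_obs(): the state, without advancing time (a new reading comes with each control period).
- get_image(name): name is "side" or "top"; returns the picture (400x640x3 uint8, red, green, blue); there is no depth.
- calibration(name): a dict with "vfov" (degrees; the focal length in pixels is half the picture's height over the tangent of half this angle, whatever the lens; pixels are square), "cx", "cy" (the principal point, pixels), "dist_coeffs" ([k1, k2, p1, p2, k3] as OpenCV has them; the pictures are not rectified), "R" (3x3) and "t" (3): a world point X has camera coordinates R X + t. Camera axes: x right, y down, z forward; pixel columns grow to the right and rows downward; lengths in m; the calibration is good to about 2 mm. A picture is of the moment at which its call begins. calibration takes no time and is no camera call.
- finish_job(): hands the job in, once; it reports no verdict.
The state is a dict: "t": time; "q": joint angles; "dq": joint speeds; "effort": joint torques, N m; "tool_pos": TCP position; "tool_rot": TCP orientation; "contact_force": force on the tool from outside, world axes, zero at the start; "wrist_torque": the same for the moment, N m; "opening": finger opening in m.
Only numpy, scipy, OpenCV 4.12 (cv2) and the standard library are available. Lean on these libraries where they do the work, as an engineer would, in place of code of your own. Each camera call takes 0.05 s, during which the arm holds its last target. There are 200 camera calls.

TASK

On the welding table, push the round capped tube stub along the sloped gutter with a fingertip, up the ramp and over the crest, until it drops into the pocket and lies against the end stop, where it cannot roll back. Then push the pivoted keeper bar all the way round until it lies straight across the gutter behind the stub. Do not lift the stub out of the gutter, and leave the other things on the table where they are.

Things in the scene. Friction and masses are not known exactly. Their poses are not given: they have to be found in the camera images.
- gutter: fixed open steel gutter, 340 mm long, 80 mm wide. Origin on the table plane; x runs along it uphill to the end stop, y across, z up. From x = -175 mm (32 mm high end lip) to -80 mm a level floor 20 mm above the table, then a 10 degree ramp to the crest at x = 100 mm, then pocket and stop. Floor 72 mm wide between walls 4 mm thick standing 12 mm above it (17 in the pocket)
- seat (a point): point fixed to the gutter (x 125, y 0, z 77 mm in its frame) where the stub's centre lies when home. The crest's floor is 52 mm above the table; the pocket beyond it is 5 mm deep (floor at 47 mm, falling slightly to the stop); the stop's face is at x = 155 mm, 100 mm tall, 88 mm wide. A foot plate 6 mm high reaches to x = 245 mm
- offcut: loose round steel tube stub with flat end caps, smooth, 60 mm diameter, 66 mm long, about 0.35 kg (varies), lying across the gutter on its level part; origin at its centre, its own y is its long axis. Rolls freely: let go on the ramp it rolls back; past the crest it drops into the pocket and settles against the stop. Push from behind with the finger reaching a little below its centre
- offcut_center (a point): centre of the stub, on its axis, 30 mm above the floor it lies on
- keeper (a joint): flat steel bar on edge, 95 long, 6 thick, 24 mm tall (66 to 90 mm above the table), on an upright pivot at x 86, y -56 mm in the gutter's frame (pin to 92 mm). Rad: 0 = along the gutter, pointing downhill outside its wall; negative = swung outward (starts at -0.1 to -0.7); 1.57 = straight across, against its stop. Pivot to tip in the gutter's frame: (-cos q, sin q)
- keeper_tip (a point): free end of the keeper bar, on its centre line, half-way up (78 mm above the table), 95 mm from the pivot. The bar is stiff with friction (about 1.5 N at the tip) and stays where it is left; across, it stands about 6 mm behind a stub that is home
- ramp (a point): fixed point at the foot of the ramp in the middle of the gutter floor (x = -80 mm, z = 20 mm in the gutter's frame); its x runs up along the ramp, its z is square to the ramp
- ring_stub: short hollow tube 42 mm across and 50 mm tall standing on end beside the gutter, origin at the centre of its underside; a bystander
- square_stub: square tube offcut 80 x 40 x 40 mm lying beside the gutter on the keeper's side, origin at the centre of its underside; a bystander
- spray_can: upright can 60 mm across, 170 mm tall, origin under its base; a bystander
- hammer: hammer lying flat; a bystander
- wire_brush: wooden-handled brush lying flat; a bystander
- spanner: spanner lying flat; a bystander
- weight: small brass weight with a neck, 56 mm across, 50 mm tall, origin under its base; a bystander

How it is judged:
By the outcome, as a careful person would: the job done as asked, in the order asked, and still so for the second after the job is handed in, with the robot touching nothing.
It also fails if it takes over 62 s, if anything falls off the work surface, if the arm or the gripper's body presses on something with over 40 N, if the wrist force passes 120 N, or if a joint passes its speed limit or range.

## Working session

There is one attempt and no reset: what is moved stays moved. The work goes in short steps, Python scripts to look and compute and a shell command to move; the robot and the scene stay as the last step left them, time stands still between calls to the robot, and variables do not carry over. Pictures are saved under pics/ and viewed, about 8 in all and at most 12, crops included, and the job is handed in when it is done.

```bash
mkdir -p pics
python3 - <<'E'
from station import *
import cv2,numpy as np
o=get_obs();print(o['t'],o['tool_pos'],o['tool_rot'],o['opening'])
for n in('side','top'):
    cv2.imwrite(f'pics/{n}0.png',get_image(n)[:,:,::-1]); c=calibration(n)
    print(n,c['vfov'],c['cx'],c['cy'],c['dist_coeffs'],np.round(c['R'],3).tolist(),c['t'],'cam',-np.array(c['R']).T@np.array(c['t']))
E
```

```text
0.0 [ 0.21759438 -0.58524328  0.23805419] [-3.08994378e+00 -5.55605451e-01  1.68705074e-04] 0.08557592359728661
side 43.161897577418316 321.536018880054 190.93193943433403 [-0.0014263  0.         0.         0.         0.       ] [[-0.94, -0.341, 0.011], [-0.23, 0.61, -0.758], [0.252, -0.716, -0.652]] [0.51175068 0.20285105 1.12837472] cam [0.24391569 0.85806266 0.88345935]
top 50.936616250409116 323.35585169066223 202.8539034893086 [-0.08580687  0.          0.          0.          0.        ] [[-0.006, -1.0, -0.01], [-0.985, 0.007, -0.172], [0.172, 0.009, -0.985]] [-0.03062074  0.54262913  1.16378039] cam [ 0.33406523 -0.04545613  1.23939621]
```

View pics/side0.png

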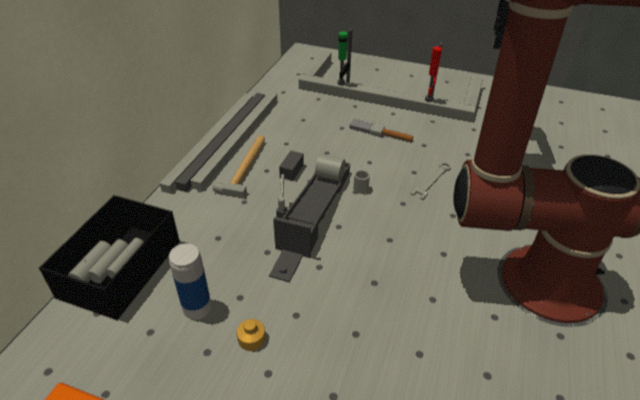

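View pics/top0.png

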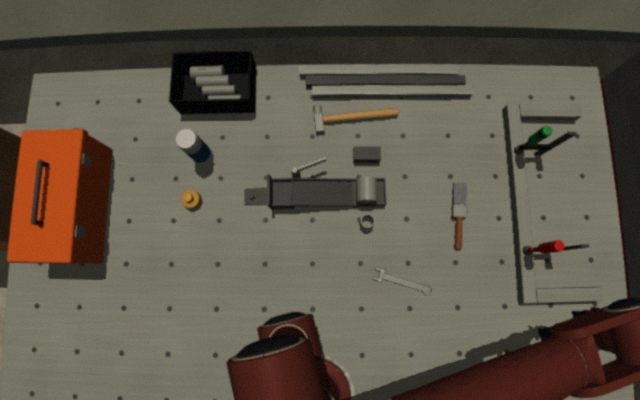

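Run:
```python
import cv2
a=cv2.imread('pics/top0.png')[145:240,235:400]
b=cv2.imread('pics/side0.png')[145:285,255:380]
f=lambda i,s:cv2.convertScaleAbs(cv2.resize(i,None,fx=s,fy=s,interpolation=cv2.INTER_CUBIC),alpha=1.8)
cv2.imwrite('pics/topc.png',f(a,4.8)); cv2.imwrite('pics/sidec.png',f(b,4.2))
```

```text
(no output)
```

View pics/topc.png

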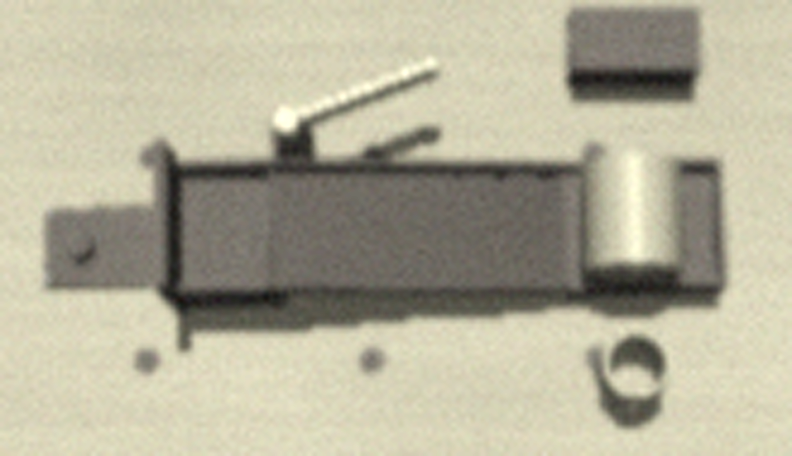

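View pics/sidec.png

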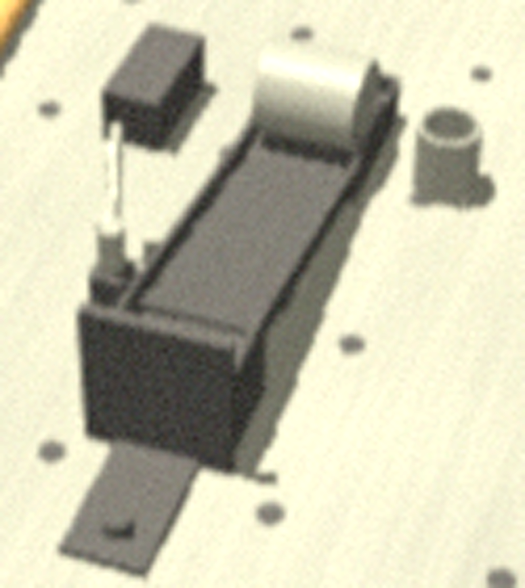

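```bash
cat > h.py <<'E'
import numpy as np,cv2
from station import *
C={n:calibration(n) for n in('top','side')}
def K(n):
    c=C[n];f=200/np.tan(np.radians(c['vfov']/2));return np.array([[f,0,c['cx']],[0,f,c['cy']],[0,0,1.]]),np.array(c['dist_coeffs'],float)
def ray(n,p):
    k,d=K(n);R=np.array(C[n]['R']);t=np.array(C[n]['t'])
    u=cv2.undistortPoints(np.array([[p]],float),k,d)[0,0]
    return -R.T@t,R.T@np.array([u[0],u[1],1])
def pl(n,p,z):
    o,d=ray(n,p);return o+d*(z-o[2])/d[2]
def tri(a,b):
    o1,d1=ray('top',a);o2,d2=ray('side',b)
    s=np.linalg.lstsq(np.c_[d1,-d2],o2-o1,rcond=None)[0]
    A,B=o1+s[0]*d1,o2+s[1]*d2;return (A+B)/2,np.linalg.norm(A-B)
def proj(n,X):
    k,d=K(n);return cv2.projectPoints(np.array(X,float).reshape(-1,3),cv2.Rodrigues(np.array(C[n]['R']))[0],np.array(C[n]['t'],float),k,d)[0][:,0]
T=lambda u,v:((u+.5)/4.8-.5+235,(v+.5)/4.8-.5+145)
S=lambda u,v:((u+.5)/4.2-.5+255,(v+.5)/4.2-.5+145)
E
python3 - <<'E'
from h import *
np.set_printoptions(precision=4,suppress=True)
print('pin',tri(T(286,121),S(110,228)),pl('top',T(286,121),.092))
print('tip',tri(T(433,67),S(115,125)),pl('top',T(433,67),.09))
print('foot far',[pl('top',T(47,v),.006) for v in(208,288)],[pl('side',S(*p),.006) for p in((62,550),(145,573))])
print('foot tri',tri(T(47,208),S(62,550)),tri(T(47,288),S(145,573)))
print('lip',[pl('top',T(720,v),.032) for v in(162,292)])
print('stop top',[pl('top',T(*p),.1) for p in((157,148),(162,292),(178,160),(180,300))],[pl('side',S(*p),.1) for p in((80,308),(240,355))])
print('stub ridge',tri(T(632,152),S(262,48)), [pl('top',T(u,v),.05) for u,v in((585,210),(683,210),(634,152),(634,268))])
print('sq',[pl('top',T(u,v),.04) for u,v in((568,10),(698,10),(698,72),(570,72))])
E
```

```text
pin (array([0.6305, 0.0473, 0.0894]), np.float64(0.0003224183219931294)) [0.6296 0.047  0.092 ]
tip (array([ 0.6637, -0.0392,  0.0889]), np.float64(0.0022321934250495883)) [ 0.6623 -0.0394  0.09  ]
foot far [array([0.597 , 0.2041, 0.006 ]), array([0.546 , 0.2027, 0.006 ])] [array([0.5928, 0.2072, 0.006 ]), array([0.5456, 0.2062, 0.006 ])]
foot tri (array([0.5961, 0.2045, 0.0023]), np.float64(0.0034319526134321716)) (array([0.5468, 0.2035, 0.0024]), np.float64(0.00025300241916493237))
lip [array([ 0.617 , -0.2152,  0.032 ]), array([ 0.536 , -0.2127,  0.032 ])]
stop top [array([0.6121, 0.1216, 0.1   ]), array([0.527 , 0.1171, 0.1   ]), array([0.6048, 0.1092, 0.1   ]), array([0.5223, 0.1067, 0.1   ])] [array([0.6149, 0.1226, 0.1   ]), array([0.5227, 0.1257, 0.1   ])]
stub ridge (array([ 0.6138, -0.1567,  0.0773]), np.float64(0.0019593836838341268)) [array([ 0.5837, -0.1303,  0.05  ]), array([ 0.5833, -0.1894,  0.05  ]), array([ 0.6194, -0.1607,  0.05  ]), array([ 0.548, -0.159,  0.05 ])]
sq [array([ 0.7125, -0.123 ,  0.04  ]), array([ 0.7119, -0.2036,  0.04  ]), array([ 0.6721, -0.2024,  0.04  ]), array([ 0.6727, -0.1235,  0.04  ])]
```

```bash
python3 -m jog '[[44.8,-17.5,0,0,0,-1.227,255],[44.8,-17.5,0,0,0,-1.227,255],[44.8,-17.5,0,0,0,-1.227,255],[44.8,-17.5,0,0,0,-1.227,255],[44.8,-17.5,0,0,0,-1.227,255],[44.8,-17.5,0,0,0,-1.227,255],[44.8,-17.5,0,0,0,-1.227,255],[44.8,-17.5,0,0,0,-1.227,255]]'
cat >> h.py <<'E'
from scipy.spatial.transform import Rotation as Ro
def to(target,a=90.7):
    "shift (cm) and turn in tool axes to reach target, pointing down with tool x at angle a deg"
    o=get_obs();R=Ro.from_rotvec(o['tool_rot'])
    c,s=np.cos(np.radians(a)),np.sin(np.radians(a))
    Rd=Ro.from_matrix(np.array([[c,s,0],[s,-c,0],[0,0,-1.]]))
    print('t',o['t'],'pos',np.round(o['tool_pos'],4),'F',np.round(o['contact_force'],1),'J6',round(o['q'][5],2))
    print('shift',np.round(R.inv().apply(np.array(target)-o['tool_pos'])*100,2),'turn',np.round((R.inv()*Rd).as_rotvec(),3))
E
python3 -c "
from h import *
to([.577,-.265,.15])"
```

```text
t: 0.77
tool_pos: [0.4673, -0.3619, 0.2384]
tool_rot: [-2.439, -1.977, -0.001]
contact_force: [0.6, -1.6, 0.7]
opening: -0.0002
t 0.7667 pos [ 0.4673 -0.3619  0.2384] F [ 0.6 -1.6  0.7] J6 -0.58
shift [11.74  8.73  8.85] turn [-0.001 -0.002 -0.221]
```

```bash
python3 -m jog '[[11.74,8.73,8,0,0,-0.221,255],[11.74,8.73,13.8,0,0,-0.221,255],[11.74,8.73,13.8,0,0,-0.221,255],[11.74,8.73,13.8,0,0,-0.221,255],[11.74,8.73,13.8,0,0,-0.221,255],[11.74,8.73,13.8,0,0,-0.221,255],[11.74,8.73,13.8,0,0,-0.221,255],[11.74,8.73,13.8,0,0,-0.221,255]]'
python3 - <<'E'
from h import *
im=get_image('side');o=get_obs();p=o['tool_pos']
to([.577,-.225,.056])
q=proj('side',[p+np.array([0,0,-d]) for d in(0,.008,.021)]);print(q)
q=q[0].astype(int)
x0=max(0,q[0]-60);y0=max(0,q[1]-70)
c=cv2.resize(im[y0:y0+140,x0:x0+120,::-1],None,fx=4,fy=4,interpolation=cv2.INTER_CUBIC);print(x0,y0)
cv2.imwrite('pics/s2.png',cv2.convertScaleAbs(c,alpha=1.8))
E
```

```text
t: 1.43
tool_pos: [0.577, -0.2652, 0.1007]
tool_rot: [-2.207, -2.234, -0.001]
contact_force: [1.1, 0.3, 0.9]
opening: -0.0002
t 1.4833 pos [ 0.5773 -0.266   0.102 ] F [0.1 0.4 1.2] J6 -0.56
shift [4.09 0.01 4.6 ] turn [ 0.001 -0.    -0.001]
[[343.4926987  129.63689546]
 [343.37904633 132.0517374 ]
 [343.19614845 135.93782605]]
283 59
```

View pics/s2.png

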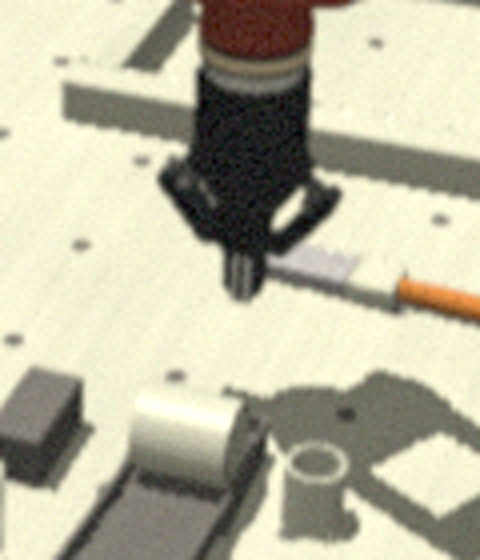

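```bash
python3 -m jog '[[2.5,0,3,0,0,0,255],[3,0,5.4,0,0,0,255],[4,0,5.4,0,0,0,255],[5,0,5.4,0,0,0,255],[6,0,5.4,0,0,0,255],[6.6,0,5.4,0,0,0,255],[7.2,0,5.4,0,0,0,255],[7.8,0,5.4,0,0,0,255]]'
cat >> h.py <<'E'
def stub(tag=None):
    "tube centre from bright blob in both views near the gutter, plus a side crop if tagged"
    o=get_obs();p=o['tool_pos'];print('t',round(o['t'],2),'tcp',np.round(p,4),'F',np.round(o['contact_force'],1))
    r=[]
    for n in('top','side'):
        im=get_image(n)
        q=proj(n,[p+[0,.041,.002]])[0];x,y=int(q[0]),int(q[1])
        x0,y0=x-60,y-60;c=im[y0:y0+110,x0:x0+120]
        if tag:cv2.imwrite(f'pics/{tag}_{n}.png',cv2.convertScaleAbs(cv2.resize(c[:,:,::-1],None,fx=3.3,fy=3.3,interpolation=cv2.INTER_CUBIC),alpha=1.8))
        r.append((n,x0,y0))
    if tag:cv2.imwrite(f'pics/{tag}.png',np.hstack([cv2.imread(f'pics/{tag}_{n}.png') for n in('top','side')]))
    print(r)
E
python3 -c "
from h import *
stub('s3');to([.577,-.16,.048])"
```

```text
t: 2.15
tool_pos: [0.5776, -0.188, 0.0499]
tool_rot: [2.206, 2.232, 0.003]
contact_force: [0.5, -0.8, -0.3]
opening: -0.0002
t 2.15 tcp [ 0.5776 -0.188   0.0499] F [ 0.5 -0.8 -0.3]
[('top', 302, 130), ('side', 268, 108)]
t 2.25 pos [ 0.5769 -0.1873  0.0488] F [ 0.4 -0.4 -0. ] J6 -0.45
shift [2.73 0.04 0.08] turn [ 0.002 -0.     0.   ]
```

View pics/s3.png

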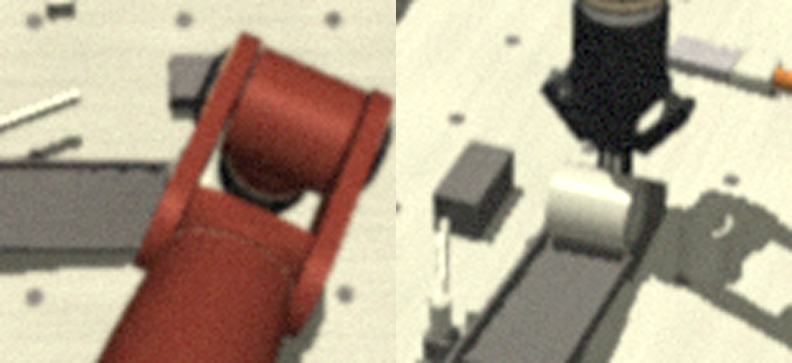

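```bash
python3 -m jog '[[0.7,0,0,0,0,0,255],[1.4,0,0,0,0,0,255],[2.1,0,0,0,0,0,255],[2.8,0,-0.1,0,0,0,255],[3.5,0,-0.2,0,0,0,255],[4.2,0,-0.3,0,0,0,255],[4.9,0,-0.45,0,0,0,255],[5.6,0,-0.6,0,0,0,255]]'
python3 -c "
from h import *
to([.5745,-.13,.054])"
```

```text
t: 2.92
tool_pos: [0.5763, -0.1307, 0.0552]
tool_rot: [2.206, 2.234, 0.003]
contact_force: [0.5, -2.4, 0.9]
opening: -0.0001
t 2.9167 pos [ 0.5763 -0.1307  0.0552] F [ 0.5 -2.4  0.9] J6 -0.36
shift [ 0.07 -0.18  0.11] turn [0.003 0.    0.   ]
```

```bash
python3 -m jog '[[0.7,0,-0.05,0,0,0,255],[1.4,0,-0.15,0,0,0,255],[2.1,0,-0.25,0,0,0,255],[2.8,0,-0.4,0,0,0,255],[3.5,0,-0.5,0,0,0,255],[4.2,0,-0.6,0,0,0,255],[4.9,0,-0.75,0,0,0,255],[5.6,0,-0.85,0,0,0,255]]'
python3 -c "
from h import *
stub('s4');to([.5752,-.075,.0637])"
```

```text
t: 3.58
tool_pos: [0.5756, -0.074, 0.0638]
tool_rot: [2.206, 2.234, 0.003]
contact_force: [0.7, -2.5, 0.8]
opening: 0.0002
t 3.58 tcp [ 0.5756 -0.074   0.0638] F [ 0.7 -2.5  0.8]
[('top', 262, 130), ('side', 254, 131)]
t 3.6833 pos [ 0.5754 -0.0732  0.0636] F [-0.3 -1.  -0.3] J6 -0.27
shift [-0.18 -0.03 -0.01] turn [ 0.002 -0.001  0.001]
```

View pics/s4.png

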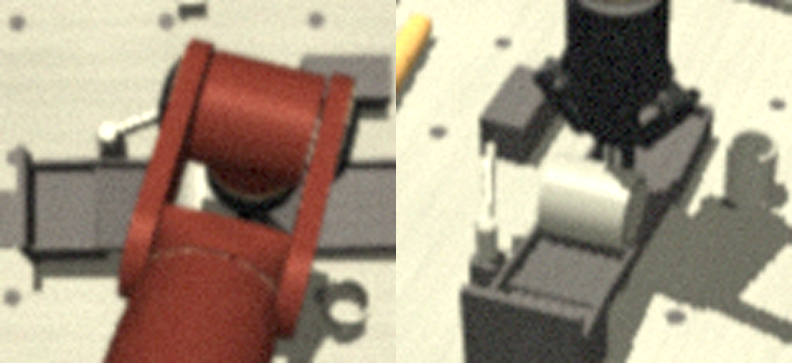

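```bash
python3 -m jog '[[0.7,0,-0.1,0,0,0,255],[1.4,0,-0.2,0,0,0,255],[2.1,0,-0.35,0,0,0,255],[2.8,0,-0.5,0,0,0,255],[3.5,0,-0.6,0,0,0,255],[4.2,0,-0.75,0,0,0,255],[4.9,0,-0.85,0,0,0,255],[5.6,0,-1,0,0,0,255]]'
python3 -c "
from h import *
to([.5745,.0005,.077])"
```

```text
t: 4.35
tool_pos: [0.5746, -0.0165, 0.0738]
tool_rot: [2.206, 2.236, 0.003]
contact_force: [0.9, -2.7, 1.0]
opening: 0.0002
t 4.35 pos [ 0.5746 -0.0165  0.0738] F [ 0.9 -2.7  1. ] J6 -0.17
shift [ 1.7   0.01 -0.32] turn [ 0.002 -0.001  0.001]
```

```bash
python3 -m jog '[[0.6,0,-0.1,0,0,0,255],[1.2,0,-0.2,0,0,0,255],[1.8,0,-0.3,0,0,0,255],[2.4,0,-0.4,0,0,0,255],[3.0,0,-0.5,0,0,0,255],[3.5,0,-0.5,0,0,0,255],[4.0,0,-0.5,0,0,0,255],[4.5,0,-0.5,0,0,0,255]]'
python3 -c "
from h import *
stub('s5');to([.5740,.035,.077])"
```

```text
t: 5.02
tool_pos: [0.5736, 0.0294, 0.0784]
tool_rot: [-2.206, -2.236, -0.003]
contact_force: [0.1, -0.1, 0.0]
opening: 0.0
t 5.02 tcp [0.5736 0.0294 0.0784] F [ 0.1 -0.1  0. ]
[('top', 226, 130), ('side', 239, 153)]
t 5.1167 pos [0.5737 0.0295 0.0784] F [ 0.3  0.4 -0.4] J6 -0.09
shift [0.55 0.04 0.14] turn [ 0.001 -0.002  0.002]
```

View pics/s5.png

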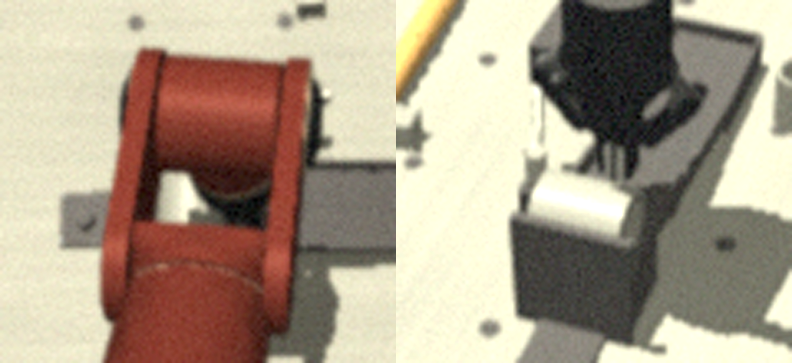

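```bash
python3 -m jog '[[-1,0,-2,0,0,0,255],[-2,0,-5,0,0,0,255],[-3,3,-7,0,0,0,255],[-4,7,-7,0,0,0,255],[-4.5,10,-7,0,0,0,255],[-4.7,12.2,-7,0,0,0,255],[-4.7,12.2,-7,0,0,0,255],[-4.7,12.2,-7,0,0,0,255]]'
cat >> h.py <<'E'
PIV=np.array([.6302,.0472])
def wp(q,over=0):
    d=np.array([-np.sin(q),-np.cos(q)]);n=np.array([np.cos(q),-np.sin(q)])
    r=86 if q<0 else 64+16*min(q,1)
    s=PIV+r/1e3*d+(.003-over)*n
    return s+np.array([.0145,-.011 if q>=0 else .011])
def swing(qs,z=.078,over=0):
    for q in qs:print(q,end=' ');to([*wp(q,over),z])
E
python3 - <<'E'
from h import *
o=get_obs();im=get_image('side')
cv2.imwrite('pics/s6.png',cv2.convertScaleAbs(cv2.resize(im[125:275,215:385,::-1],None,fx=4,fy=4,interpolation=cv2.INTER_CUBIC),alpha=1.8))
to([.695,-.015,.078])
E
```

```text
t: 5.78
tool_pos: [0.6964, -0.0161, 0.1476]
tool_rot: [-2.205, -2.236, -0.002]
contact_force: [-0.3, 0.3, -0.9]
opening: 0.0001
t 5.8333 pos [ 0.6956 -0.0158  0.1476] F [ 0.6 -0.4 -0.4] J6 -0.15
shift [ 0.07 -0.06  6.96] turn [-0.001 -0.002  0.002]
```

View pics/s6.png

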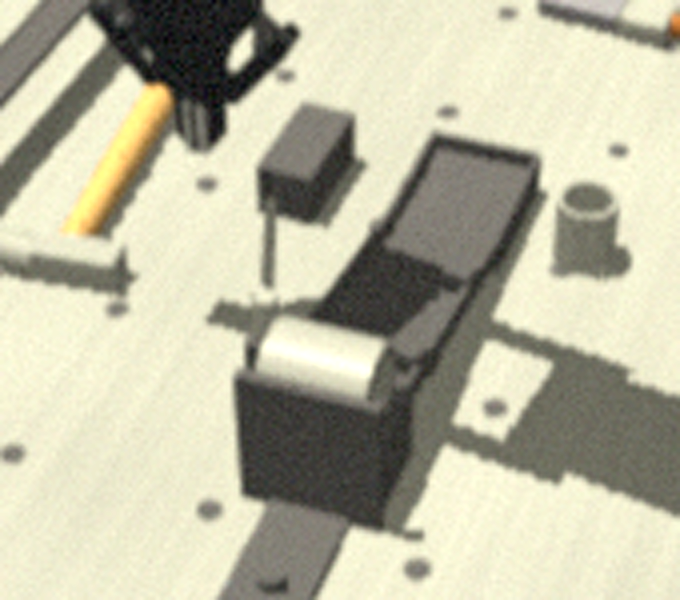

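```bash
python3 -m jog '[[0,0,3,0,0,0,255],[0,0,5,0,0,0,255],[0,0,7,0,0,0,255],[0,0,7,0,0,0,255],[0,0,7,0,0,0,255]]'
python3 -c "
from h import *
swing([-.35,-.25,-.15,-.05,.05,.15,.25,.35])"
```

```text
t: 6.25
tool_pos: [0.6934, -0.0152, 0.0761]
tool_rot: [-2.202, -2.234, 0.002]
contact_force: [0.6, 0.2, 0.5]
opening: 0.0
-0.35 t 6.25 pos [ 0.6934 -0.0152  0.0761] F [0.6 0.2 0.5] J6 -0.15
shift [-0.61 -1.65 -0.18] turn [-0.004 -0.003  0.002]
-0.25 t 6.25 pos [ 0.6934 -0.0152  0.0761] F [0.6 0.2 0.5] J6 -0.15
shift [-0.88 -2.47 -0.18] turn [-0.004 -0.003  0.002]
-0.15 t 6.25 pos [ 0.6934 -0.0152  0.0761] F [0.6 0.2 0.5] J6 -0.15
shift [-1.07 -3.31 -0.18] turn [-0.004 -0.003  0.002]
-0.05 t 6.25 pos [ 0.6934 -0.0152  0.0761] F [0.6 0.2 0.5] J6 -0.15
shift [-1.17 -4.16 -0.17] turn [-0.004 -0.003  0.002]
0.05 t 6.25 pos [ 0.6934 -0.0152  0.0761] F [0.6 0.2 0.5] J6 -0.15
shift [-1.27 -4.92 -0.17] turn [-0.004 -0.003  0.002]
0.15 t 6.25 pos [ 0.6934 -0.0152  0.0761] F [0.6 0.2 0.5] J6 -0.15
shift [-1.39 -5.59 -0.17] turn [-0.004 -0.003  0.002]
0.25 t 6.25 pos [ 0.6934 -0.0152  0.0761] F [0.6 0.2 0.5] J6 -0.15
shift [-1.43 -6.29 -0.17] turn [-0.004 -0.003  0.002]
0.35 t 6.25 pos [ 0.6934 -0.0152  0.0761] F [0.6 0.2 0.5] J6 -0.15
shift [-1.4  -7.   -0.16] turn [-0.004 -0.003  0.002]
```

```bash
python3 -m jog '[[-0.6,-1.6,-0.2,0,0,0,255],[-0.9,-2.5,-0.2,0,0,0,255],[-1.1,-3.3,-0.2,0,0,0,255],[-1.2,-4.1,-0.2,0,0,0,255],[-1.3,-4.9,-0.2,0,0,0,255],[-1.4,-5.6,-0.2,0,0,0,255],[-1.4,-6.3,-0.2,0,0,0,255],[-1.4,-7.0,-0.2,0,0,0,255]]'
python3 -c "
from h import *
swing([.45,.55,.65,.75,.85,.95,1.05,1.15])"
```

```text
t: 6.92
tool_pos: [0.6233, -0.0303, 0.0787]
tool_rot: [-2.202, -2.234, 0.001]
contact_force: [2.4, 0.2, 0.3]
opening: 0.0001
0.45 t 6.9167 pos [ 0.6233 -0.0303  0.0787] F [2.4 0.2 0.3] J6 -0.18
shift [ 0.12 -0.68  0.07] turn [-0.004 -0.003  0.002]
0.55 t 6.9167 pos [ 0.6233 -0.0303  0.0787] F [2.4 0.2 0.3] J6 -0.18
shift [ 0.31 -1.4   0.07] turn [-0.004 -0.003  0.002]
0.65 t 6.9167 pos [ 0.6233 -0.0303  0.0787] F [2.4 0.2 0.3] J6 -0.18
shift [ 0.58 -2.11  0.08] turn [-0.004 -0.003  0.002]
0.75 t 6.9167 pos [ 0.6233 -0.0303  0.0787] F [2.4 0.2 0.3] J6 -0.18
shift [ 0.93 -2.81  0.08] turn [-0.004 -0.003  0.002]
0.85 t 6.9167 pos [ 0.6233 -0.0303  0.0787] F [2.4 0.2 0.3] J6 -0.18
shift [ 1.35 -3.47  0.08] turn [-0.004 -0.003  0.002]
0.95 t 6.9167 pos [ 0.6233 -0.0303  0.0787] F [2.4 0.2 0.3] J6 -0.18
shift [ 1.86 -4.1   0.09] turn [-0.004 -0.003  0.002]
1.05 t 6.9167 pos [ 0.6233 -0.0303  0.0787] F [2.4 0.2 0.3] J6 -0.18
shift [ 2.48 -4.61  0.09] turn [-0.004 -0.003  0.002]
1.15 t 6.9167 pos [ 0.6233 -0.0303  0.0787] F [2.4 0.2 0.3] J6 -0.18
shift [ 3.18 -4.99  0.09] turn [-0.004 -0.003  0.002]
```

Contact force of 2.4 N in +x matches pushing the stiff bar.

```bash
python3 -m jog '[[0.1,-0.7,0.1,0,0,0,255],[0.3,-1.4,0.1,0,0,0,255],[0.6,-2.1,0.1,0,0,0,255],[0.9,-2.8,0.1,0,0,0,255],[1.3,-3.5,0.1,0,0,0,255],[1.9,-4.1,0.1,0,0,0,255],[2.5,-4.6,0.1,0,0,0,255],[3.2,-5.0,0.1,0,0,0,255]]'
python3 -c "
from h import *
swing([1.25,1.35,1.45,1.52,1.57])"
```

```text
t: 7.58
tool_pos: [0.5719, 0.0013, 0.0778]
tool_rot: [-2.202, -2.234, 0.003]
contact_force: [1.3, -2.1, -1.0]
opening: -0.0
1.25 t 7.5833 pos [0.5719 0.0013 0.0778] F [ 1.3 -2.1 -1. ] J6 -0.14
shift [ 0.68 -0.2  -0.02] turn [-0.005 -0.002  0.002]
1.35 t 7.5833 pos [0.5719 0.0013 0.0778] F [ 1.3 -2.1 -1. ] J6 -0.14
shift [ 1.45 -0.44 -0.02] turn [-0.005 -0.002  0.002]
1.45 t 7.5833 pos [0.5719 0.0013 0.0778] F [ 1.3 -2.1 -1. ] J6 -0.14
shift [ 2.24 -0.59 -0.02] turn [-0.005 -0.002  0.002]
1.52 t 7.5833 pos [0.5719 0.0013 0.0778] F [ 1.3 -2.1 -1. ] J6 -0.14
shift [ 2.79 -0.65 -0.01] turn [-0.005 -0.002  0.002]
1.57 t 7.5833 pos [0.5719 0.0013 0.0778] F [ 1.3 -2.1 -1. ] J6 -0.14
shift [ 3.19 -0.67 -0.01] turn [-0.005 -0.002  0.002]
```

```bash
python3 -m jog '[[0.7,-0.2,0,0,0,0,255],[1.4,-0.4,0,0,0,0,255],[2.0,-0.55,0,0,0,0,255],[2.4,-0.6,0,0,0,0,255],[2.7,-0.65,0,0,0,0,255],[2.9,-0.65,0,0,0,0,255],[3.0,-0.65,0,0,0,0,255],[3.1,-0.65,0,0,0,0,255]]'
python3 -c "
from h import *
swing([1.583])"
```

```text
t: 8.25
tool_pos: [0.5648, 0.0323, 0.0777]
tool_rot: [-2.202, -2.234, 0.004]
contact_force: [-1.7, -1.3, -1.2]
opening: 0.0001
1.583 t 8.25 pos [0.5648 0.0323 0.0777] F [-1.7 -1.3 -1.2] J6 -0.09
shift [ 0.19 -0.01 -0.03] turn [-0.005 -0.002  0.002]
```

```bash
python3 -m jog '[[0.1,0,0,0,0,0,255],[0.2,0,0,0,0,0,255],[0.2,0,0,0,0,0,255]]'; python3 -m jog '[[0.1,0,0,0,0,0,255],[0.2,0,0,0,0,0,255],[0.2,0,0,0,0,0,255]]'
```

```text
t: 8.5
tool_pos: [0.5649, 0.0324, 0.0777]
tool_rot: [-2.203, -2.236, 0.008]
contact_force: [-1.8, -7.5, 0.9]
opening: -0.0001
t: 8.75
tool_pos: [0.5649, 0.0324, 0.0778]
tool_rot: [2.205, 2.237, -0.013]
contact_force: [-2.5, -8.9, 0.1]
opening: -0.0002
```

```bash
python3 -m jog '[[-0.7,0,0,0,0,0,255],[-2,0,0,0,0,0,255],[-4,0,-2,0,0,0,255],[-5,0,-6,0,0,0,255],[-8,0,-10,0,0,0,255],[-12,0,-13,0,0,0,255],[-16,0,-15,0,0,0,255],[-20,0,-15,0,0,0,255]]'
python3 -m jog '[[-4,0,0,0,0,0,255],[-8,0,0,0,0,0,255],[-12,-3,0,0,0,0,255],[-14,-6,0,0,0,0,255],[-16,-8,0,0,0,0,255],[-16,-8,0,0,0,0,255]]'
python3 - <<'E'
from h import *
a=get_image('top')[140:245,235:400,::-1];b=get_image('side')[125:275,225:375,::-1]
f=lambda i,s:cv2.convertScaleAbs(cv2.resize(i,s,interpolation=cv2.INTER_CUBIC),alpha=1.8)
A=f(a,(660,420));B=f(b,(600,600))
cv2.imwrite('pics/f.png',np.hstack([cv2.resize(A,(440,280)),cv2.resize(B,(340,340))[:280]]));cv2.imwrite('pics/ft.png',A);cv2.imwrite('pics/fs.png',B)
E
```

```text
t: 9.42
tool_pos: [0.5704, -0.153, 0.232]
tool_rot: [2.198, 2.234, -0.006]
contact_force: [0.6, 1.0, -0.5]
opening: 0.0002
t: 9.92
tool_pos: [0.4897, -0.3185, 0.2332]
tool_rot: [2.205, 2.227, -0.007]
contact_force: [-0.2, -0.6, -0.2]
opening: 0.0002
```

View pics/ft.png

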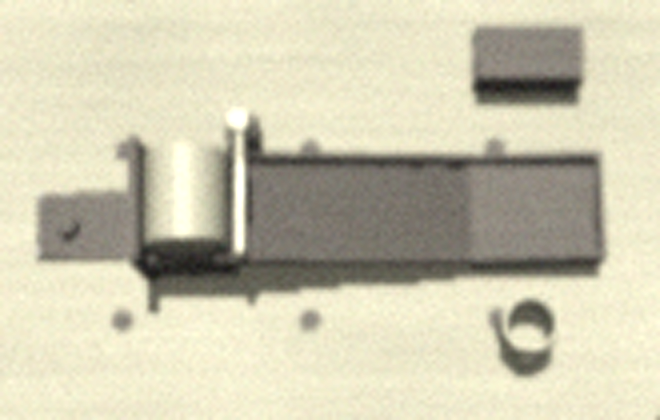

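View pics/fs.png

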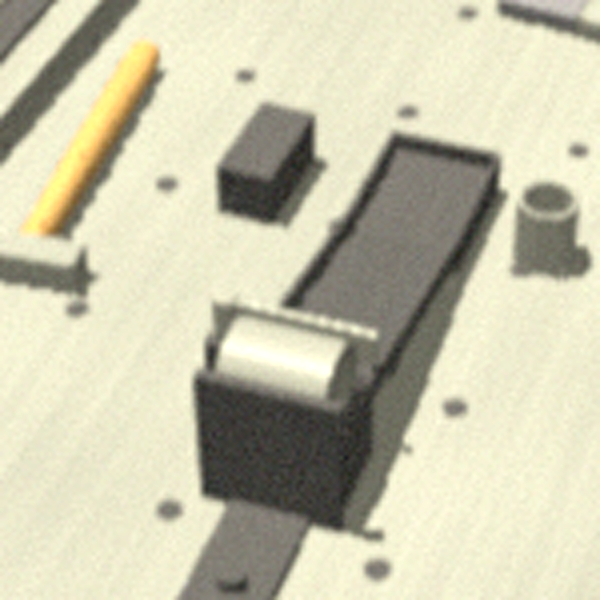

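Run:
```python
from h import *
f=lambda u,v:((u+.5)/4-.5+235,(v+.5)/4-.5+140)
p=pl('top',f(238,117),.092);t=pl('top',f(239,252),.09);d=t-p
print(p,t,'q',np.arctan2(-d[0],-d[1])-.012)
print('stub sides',[pl('top',f(u,200),.077)[1] for u in(143,226)])
o=get_obs();print(o['t'],o['contact_force'])
print(finish_job())
```

```text
[0.63237175 0.04723644 0.092     ] [0.53613026 0.04604218 0.09      ] q 1.5463879250134864
stub sides [np.float64(0.1154587152533564), np.float64(0.05652860511030551)]
10.0167 [ 0.33302616  0.3032743  -0.13267976]
the job is handed in; nothing more can be done
None
```

I pushed the stub up the ramp and over the crest into the pocket with the shut fingertips. I then swung the keeper bar round until it lay across the gutter behind the stub, backed the arm clear and handed the job in at about 10 s.

- **Stub:** in the last top picture its sides lie at world y 0.0565 and 0.1155 m. That puts its centre at about 0.086 m, against 0.085 m expected for the seat, so it is home against the stop.
- **Keeper:** it met its stop at about 9 N and moved no further. The picture gives an angle of about 1.55 rad against 1.57; I put the difference down to pixel error. It stands behind the stub, with a measured gap of about 6 mm.
- **Other things on the table:** the ring stub, the square stub and the hammer head look unmoved in the last pictures. The spray can, weight, spanner and most of the brush were outside those crops, so I did not check them again; the arm never worked at table height near them.
- **Forces:** the highest force reported at the end of a move was about 9 N, and the robot was touching nothing at hand-in.

No check failed. During the push the arm hid the stub in the top view, so I followed it there with the side camera.

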